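# Start-stop key check on the tagged microwave control panel

### The arm

A 6-joint arm with a two-finger parallel gripper is mounted at the origin on the work surface. World frame = base frame: x ahead of the robot, y to its left, z up, the work surface at z = 0. Lengths are in m, angles in rad, forces in N, time in s.
With the tool pointing down it reaches from about 0.35 to 0.8 m from the base axis. Payload 7.3 kg.
Tool frame: the origin (TCP) lies at the very end of the fingers, on their centre line; the grasp point (between the pads) lies 19 mm behind it; z points along the fingers, x is the direction in which the jaws open and shut, and the axes are right-handed (so a half turn about z gives the same grasp; the last joint's range is limited). The gripper opens to 85 mm and grips with 20 to 120 N. Pads are 22 mm wide; open, the fingers measure 114 mm over their backs; the gripper's body (76 mm by 85 mm) begins 54 mm behind the grasp point. The pads swing forward as they close: fully open they stand 13 mm farther back than shut.
Start: joints at [-0.146, 0.342, 1.524, -0, 1.275, -0.146], TCP at [0.525, 0, 0.231] pointing down, gripper open.
Joint ranges: [-2.53, 2.53], [-0.77, 2.02], [0.04, 2.7], [-1, 4.14], [0.28, 2.66], [-3.11, 3.11]. Speed limits (rad/s): [2.57, 2.57, 3.14, 3.14, 3.14, 3.14].

### API

Orientations are given as a 3x3 rotation matrix whose columns are the frame's x, y, z axes.
In Python, from plant import manip, viewer gives the robot as it stands.
- The arm moves only by the tool jog_arm, never from a script. Its argument "plan" is a list of rows, each a list of 5 numbers: the opening, from -1 (shut) to 1 (fully open), so that 0 is half open, then the shift along the tool's x, y, z in mm, then the turn about the tool's z in rad. In form: [[claw, dx, dy, dz, yaw], ...]. A call has 1 to 10 rows; each row is the pose to reach, as a shift and turn from the pose commanded when the call began, along the tool's axes at that moment; what a row does not reach only later rows make up. A row lasts 1/12 s, in which the tool goes at most 41.7 mm and 7.16 degrees, less where a joint would pass 70% of its speed; a pose out of reach is approached as far as the arm can. A call with a gripper value outside its range is refused whole. The fingers move at their own pace and stop on an object; "grip_force" is the grip in N (left out, the last holds). Time passes only in rows, so rows that repeat a pose let the fingers close. It gives the time, the measured TCP pose, the force and the opening at its end, in the units of the state.
- manip.get_state(): the state, without advancing time (a new reading comes with each control period).
- viewer.camera(name): name is "scene" or "side" or "wrist"; returns the picture (400x640x3 uint8, blue, green, red); there is no depth.
- viewer.get_calibration(name): a dict with "camera_matrix" (3x3 intrinsics, pixels), "xyz" and "orientation" of the camera in the world. Camera axes: x right, y up, looking along -z (the intrinsics and any distortion apply to the point x, -y, -z); pixel columns grow to the right and rows downward; lengths in m; the calibration is good to about 2 mm. A picture is of the moment at which its call begins: read the wrist's pose just before it. get_calibration takes no time and is no camera call; for the wrist camera it gives the pose at the moment of the call.
- manip.sign_off(): hands the job in, once; it reports no verdict.
The state is a dict: "clock": time; "q": joint angles; "qd": joint speeds; "joint_efforts": joint torques, N m; "tcp_pos": TCP position; "tool_rot": TCP orientation; "wrist_force": force on the tool from outside, world axes, zero at the start; "ft_torque": the same for the moment, N m; "gripper_width": opening from 0.0 (shut) to 1.0 (fully open).
Only numpy, scipy, OpenCV 4.12 (cv2) and the standard library are available. Lean on these libraries where they do the work, as an engineer would, in place of code of your own. Each camera call takes 0.05 s, during which the arm holds its last target.

### The job

On the microwave control panel with the yellow round tag, press the green start key down with the fingertips, keep it down for at least one second and let it come back up; then press the red stop key of the same panel down, let it up and raise the hand a good hand's breadth clear above the panel. Press gently, without grasping, lifting or shifting the panel, leave its blue key and the other two panels alone, and leave the loose parts on the line where they are.

Things in the scene. Friction and masses are not known exactly. Their poses are not given: they have to be found in the camera images.
- panel_y: A microwave oven's control panel lying loose on its back, any way round, on the green line, 220 x 84 mm and 28 mm thick, about 0.6 kg: aluminium surround, black face, a display at one end with a round yellow tag, 26 mm across, beside it at the very end, then three keys in a row. Origin: centre of the underside; its x axis runs along its length towards the display and tag, z up. The one to test.
- panel_w: A microwave oven's control panel lying loose on its back, any way round, on the green line, 220 x 84 mm and 28 mm thick, about 0.6 kg: aluminium surround, black face, a display at one end with a round white tag, 26 mm across, beside it at the very end, then three keys in a row. Origin: centre of the underside; its x axis runs along its length towards the display and tag, z up. Same keys; leave it alone.
- panel_v: A microwave oven's control panel lying loose on its back, any way round, on the green line, 220 x 84 mm and 28 mm thick, about 0.6 kg: aluminium surround, black face, a display at one end with a round violet tag, 26 mm across, beside it at the very end, then three keys in a row. Origin: centre of the underside; its x axis runs along its length towards the display and tag, z up. Same keys; leave it alone.
- start_y_top (a point): Centre of the top face of the green start key of the yellow-tagged panel, 37 mm above the line while it is up. The key is a green block 26 mm along the panel's x by 32 mm along its y, on the panel's centre line 79 mm from the panel's origin towards -x, the outermost key, standing 9 mm proud of the black face. Axes as the panel's.
- stop_y_top (a point): Centre of the top face of the red stop key of the yellow-tagged panel, 37 mm above the line while it is up. The key is a red block 26 mm along the panel's x by 32 mm along its y, on the panel's centre line 32 mm from the panel's origin towards -x, the middle key (47 mm between key centres, 21 mm gap between keys), standing 9 mm proud of the black face. Axes as the panel's.
- clock_y_top (a point): Centre of the top face of the blue clock key (not to be touched) of the yellow-tagged panel, 37 mm above the line while it is up. The key is a blue block 26 mm along the panel's x by 32 mm along its y, on the panel's centre line 15 mm from the panel's origin towards +x, next to the display, standing 9 mm proud of the black face. Axes as the panel's.
- start_y (a joint): How far the green start key of the yellow-tagged panel is pushed down, in m: 0 up, 0.006 at its stop (still 3 mm proud); 0.003 counts as pressed. Springs back by itself; the spring takes 3.5 N at half travel and 7 N at the stop.
- stop_y (a joint): How far the red stop key of the yellow-tagged panel is pushed down, in m: 0 up, 0.006 at its stop (still 3 mm proud); 0.003 counts as pressed. Springs back by itself; the spring takes 3.5 N at half travel and 7 N at the stop.
- clock_y (a joint): How far the blue clock key of the yellow-tagged panel is pushed down, in m: 0 up, 0.006 at its stop (still 3 mm proud); 0.003 counts as pressed. Springs back by itself; the spring takes 3.5 N at half travel and 7 N at the stop.
- capacitor: Loose upright aluminium can, 40 mm across, 69 mm tall with its two brass tabs, between the robot and the panels. Origin: centre of its underside. Leave it.
- motor: Loose flat round steel turntable motor, 50 mm across, 32 mm tall with its white spindle, between the robot and the panels. Origin: centre of its underside. Leave it.
- roller_ring: Loose flat white plastic ring, 150 mm across, 10 mm thick, to the left of the panels. Origin: its centre, on the underside. Leave it.
- screw_jar: Loose jar with a blue cap, 60 mm across, 75 mm tall, beyond the panels. Origin: centre of its underside. Leave it.
- screwdriver: Loose screwdriver lying beyond the panels, 192 mm long along its own x, red handle 26 mm thick towards -x. Origin: on the underside where the handle meets the shaft. Leave it.
There are look-alikes about, which are no part of the job. Leave any turquoise look-alike of the panel_y alone.

How it is judged:
By the outcome, as a careful person would: the job done as asked, in the order asked, and still so for the second after the job is handed in, with the robot touching nothing.
It also fails if it takes over 38 s, if anything falls off the work surface, if the arm or the gripper's body presses on something with over 40 N, if the wrist force passes 120 N, or if a joint passes its speed limit or range.

## Working session

There is one attempt and no reset: what is moved stays moved. The work goes in short steps, Python scripts to look and compute and a tool call to move; the robot and the scene stay as the last step left them, time stands still between calls to the robot, and variables do not carry over. Pictures are saved under pics/ and viewed, and the job is handed in when it is done.

Besides the shell and the picture viewer there is one more tool, called after "Call:" as a command line: name --pt "numbers of a row" for each row, then --argument value for the rest. jog_arm: Moves the arm, as the interface text tells. Its arguments: {"type":"object","properties":{"plan":{"type":"array","items":{"type":"array","items":{"type":"number"}}},"grip_force":{"type":"number"}},"required":["plan"]}

```bash
mkdir -p pics; python3 - <<'E'
from plant import manip, viewer
import cv2
s=manip.get_state(); print(s)
for n in("scene","side","wrist"):
    c=viewer.get_calibration(n); print(n,c)
    cv2.imwrite(f"pics/a_{n}.png",viewer.camera(n))
E
```

```text
{'clock': 0.0, 'q': array([-1.45982284e-01,  3.42727281e-01,  1.52502970e+00, -2.78229994e-05,
        1.27537277e+00, -1.45992780e-01]), 'qd': array([ 0.00051311,  0.00074791, -0.0004336 ,  0.00158136, -0.0009792 ,
        0.00232097]), 'joint_efforts': array([ 5.72253757e-04, -4.33677435e+01, -2.46005630e+01, -7.37992127e-05,
        7.83137977e-03, -1.18290802e-05]), 'tcp_pos': array([5.24600399e-01, 8.18778934e-05, 2.30619157e-01]), 'tool_rot': array([[ 9.99998838e-01,  1.84671287e-05, -1.52462259e-03],
       [ 1.87678952e-05, -9.99999980e-01,  1.97258678e-04],
       [-1.52461892e-03, -1.97287063e-04, -9.99998818e-01]]), 'wrist_force': array([ 0.47709187, -0.67540257, -0.07097701]), 'ft_torque': array([-0.00026217,  0.01469198, -0.01461766]), 'gripper_width': 1.0001326656177472}
scene {'camera_matrix': array([[439.662453  ,   0.        , 322.65983433],
       [  0.        , 439.662453  , 199.88730405],
       [  0.        ,   0.        ,   1.        ]]), 'xyz': array([ 1.18507443, -0.42910244,  0.91529162]), 'orientation': array([[ 0.61106645, -0.58034964,  0.5383234 ],
       
[... 212 characters left out ...]
5],
       [  0.        ,   0.        ,   1.        ]]), 'xyz': array([-0.03801877,  1.01506402,  0.7884266 ]), 'orientation': array([[-0.84861711,  0.28949364, -0.4427668 ],
       [-0.52898786, -0.47160333,  0.7055226 ],
       [-0.00456599,  0.83293681,  0.55334927]])}
wrist {'camera_matrix': array([[342.95817681,   0.        , 317.33689579],
       [  0.        , 342.95817681, 195.0363302 ],
       [  0.        ,   0.        ,   1.        ]]), 'xyz': array([0.52461988, 0.07357965, 0.37233631]), 'orientation': array([[ 9.99997169e-01, -5.83333935e-04,  2.30704231e-03],
       [-1.03372824e-04,  9.57925168e-01,  2.87018051e-01],
       [-2.37740127e-03, -2.87017477e-01,  9.57922395e-01]])}
```

View pics/a_scene.png

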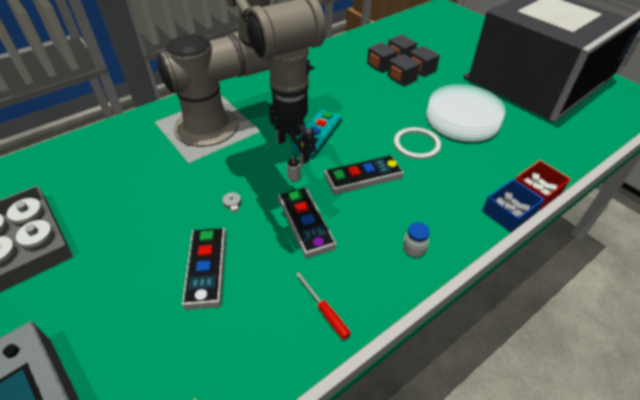

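View pics/a_side.png

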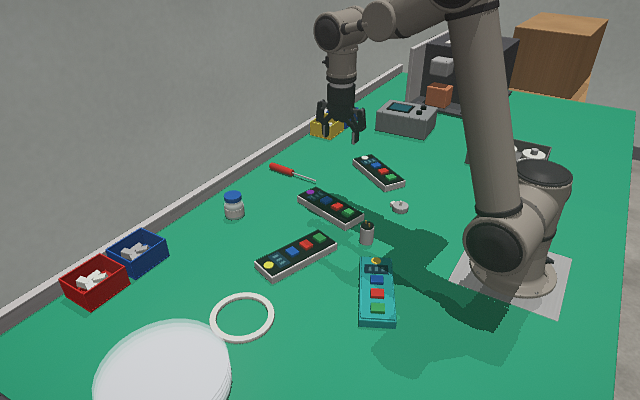

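View pics/a_wrist.png

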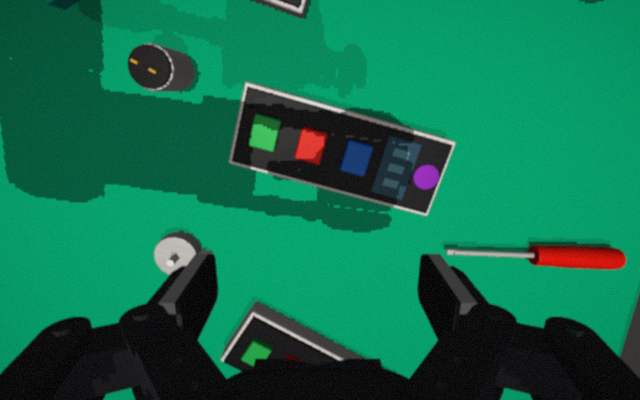

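The scene picture shows four candidates:

| Panel | Scene pixel | Side pixel | Tag |
|---|---|---|---|
| Black | (365,172) | (295,255) | yellow |
| Black | (307,222) | not measured | violet |
| Black | (204,266) | not measured | white |
| Turquoise look-alike | (320,133) | (376,290) | yellowish |

The target is the aluminium and black panel with the yellow tag, at scene (392,163) and side (269,265). Next I'll confirm this in an enlarged crop and measure it.

```bash
cat > h.py <<'E'
import numpy as np, cv2
from plant import manip, viewer
def ray(c,u,v):
    K=c["camera_matrix"]; d=np.linalg.inv(K)@[u,v,1]
    return c["xyz"], c["orientation"]@np.array([d[0],-d[1],-d[2]])
def onz(c,u,v,z):
    o,d=ray(c,u,v); return o+d*(z-o[2])/d[2]
R={"green":((50,150,90),(75,255,255)),"red1":((0,150,110),(8,255,255)),"blue":((105,130,70),(122,255,255)),"yellow":((22,150,120),(34,255,255))}
def blobs(im,box,amin=15):
    x0,y0,x1,y1=box; hsv=cv2.cvtColor(im,cv2.COLOR_BGR2HSV)[y0:y1,x0:x1]; out={}
    for k,(lo,hi) in R.items():
        m=cv2.inRange(hsv,lo,hi)
        n,l,s,c=cv2.connectedComponentsWithStats(m)
        out[k]=[(int(s[i,4]),tuple(np.round(c[i]+[x0,y0],1)),tuple(s[i,:4]+[x0,y0,0,0])) for i in range(1,n) if s[i,4]>=amin]
    return out
E
python3 - <<'E'
from h import *
a=cv2.imread("pics/a_scene.png"); b=cv2.imread("pics/a_side.png")
A=cv2.resize(a[140:200,315:415],(400,240),interpolation=2); B=cv2.resize(b[215:285,245:345],(400,280),interpolation=2)
cv2.imwrite("pics/crop1.png",np.vstack([A,B]))
for n,im,box in(("scene",a,(322,150,410,195)),("side",b,(250,225,345,285))):
    c=viewer.get_calibration(n)
    for k,l in blobs(im,box).items():
        for e in l: print(n,k,e[:2],np.array(e[2]),onz(c,*e[1],0.028 if k=="yellow" else .036).round(4))
E
```

```text
scene green (70, (np.float64(338.7), np.float64(173.8))) [334 170  10   9] [0.4814 0.1822 0.036 ]
scene red1 (78, (np.float64(354.0), np.float64(170.3))) [349 166  11   9] [0.497  0.2273 0.036 ]
scene blue (102, (np.float64(368.3), np.float64(166.9))) [362 162  13  11] [0.5113 0.2706 0.036 ]
scene yellow (50, (np.float64(391.3), np.float64(163.0))) [387 160   9   7] [0.5341 0.3439 0.028 ]
side green (56, (np.float64(319.9), np.float64(237.4))) [313 233  13  10] [0.4747 0.1868 0.036 ]
side red1 (85, (np.float64(305.7), np.float64(243.9))) [299 239  14  11] [0.4924 0.2314 0.036 ]
side blue (90, (np.float64(291.7), np.float64(250.7))) [285 246  14  11] [0.5082 0.275  0.036 ]
side yellow (28, (np.float64(268.6), np.float64(264.5))) [264 262  10   6] [0.5329 0.3444 0.028 ]
```

View pics/crop1.png

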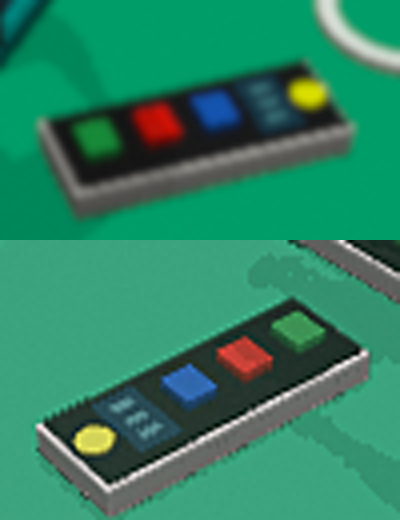

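The crop confirms it: aluminium and black panel, yellow tag, keys in the order green, red, blue, then display. The key spacing measures about 47 mm, as it should. I'll shut the fingers, turn so they line up with the key, and hover above the start key for a wrist view.

Call:
jog_arm --pt "-1 -47 -150 40 0.34" --pt "-1 -47 -150 40 0.34" --pt "-1 -47 -150 40 0.34" --pt "-1 -47 -150 40 0.34" --pt "-1 -47 -150 40 0.34" --pt "-1 -47 -150 40 0.34" --pt "-1 -47 -150 40 0.34" --pt "-1 -47 -150 40 0.34"

```text
clock: 0.82
tcp_pos: [0.4787, 0.149, 0.1916]
tool_rot: [[0.942, -0.334, 0.001], [-0.334, -0.942, -0.0], [0.001, -0.0, -1.0]]
wrist_force: [-0.6, 0.0, -0.1]
gripper_width: 0.0
```

```bash
python3 - <<'E'
from h import *
s=manip.get_state(); c=viewer.get_calibration("wrist"); im=viewer.camera("wrist"); cv2.imwrite("pics/w1.png",im)
print(s["clock"],s["tcp_pos"],s["tool_rot"].round(4),s["gripper_width"],s["wrist_force"])
for k,l in blobs(im,(0,0,640,400),150).items():
    for e in l: print(k,e[0],np.array(e[1]),np.array(e[2]),onz(c,*e[1],0.028 if k=="yellow" else .037).round(4))
E
```

```text
0.8167 [0.47871234 0.14902946 0.19163342] [[ 9.425e-01 -3.342e-01  9.000e-04]
 [-3.342e-01 -9.425e-01 -3.000e-04]
 [ 9.000e-04 -0.000e+00 -1.000e+00]] 2.9170565126205557e-05 [-0.59187656  0.03633434 -0.10732642]
green 952 [304.8 139.3] [287 124  36  30] [0.4796 0.1854 0.037 ]
green 168 [358.4 278.9] [353 270  11  24] [0.4822 0.0409 0.037 ]
red1 1295 [303.4  81.7] [284  65  40  34] [0.4948 0.2299 0.037 ]
red1 762 [  9.3 106.6] [ 0 83 26 47] [0.2558 0.2937 0.037 ]
red1 650 [397.4 279.1] [384 267  28  26] [0.518 0.028 0.037]
blue 1542 [301.7  19.1] [281   1  42  38] [0.5096 0.274  0.037 ]
blue 1068 [ 53.8 144.3] [ 32 123  44  43] [0.2738 0.2538 0.037 ]
blue 878 [445.1 278.6] [431 262  29  34] [0.5618 0.013  0.037 ]
yellow 552 [129.8 199.6] [116 187  28  26] [0.3057 0.1864 0.028 ]
```

View pics/w1.png

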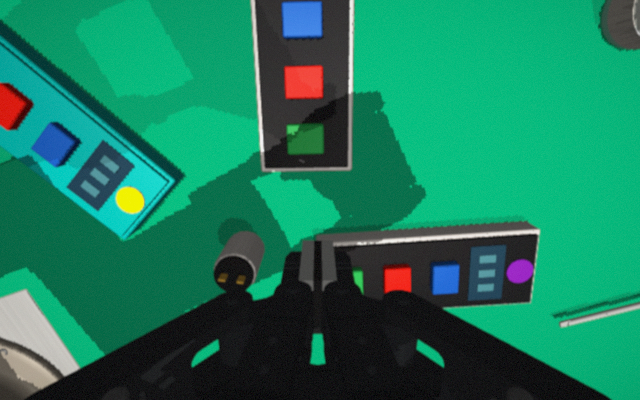

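The wrist picture shows the keys of the yellow-tagged panel in a column: green (305,139), red (303,82), blue (302,19). The rays agree with the other two views to within a few mm. I'll go to just above the start key.

Call:
jog_arm --pt "-1 -12 -34 20 0" --pt "-1 -12 -34 60 0" --pt "-1 -12 -34 100 0" --pt "-1 -12 -34 130 0" --pt "-1 -12 -34 148 0" --pt "-1 -12 -34 148 0" --pt "-1 -12 -34 148 0"

```text
clock: 1.45
tcp_pos: [0.4784, 0.185, 0.0431]
tool_rot: [[0.942, -0.335, -0.001], [-0.335, -0.942, -0.0], [-0.001, 0.001, -1.0]]
wrist_force: [-0.5, 0.1, 0.2]
gripper_width: -0.002
```

```bash
python3 - <<'E'
from h import *
s=manip.get_state(); print(s["clock"],s["tcp_pos"],s["wrist_force"])
o=[]
for n in("scene","side","wrist"):
    im=viewer.camera(n); c=viewer.get_calibration(n)
    if n!="wrist":
        p=c["orientation"].T@(s["tcp_pos"]-c["xyz"]); q=c["camera_matrix"]@[p[0],-p[1],-p[2]]; q=(q/q[2])[:2]; print(n,q)
        u,v=q.astype(int); im=cv2.resize(im[v-50:v+40,u-50:u+50],(400,360),interpolation=2)
        o.append(im)
    else: cv2.imwrite("pics/w2.png",im); print(blobs(im,(0,0,640,400),150))
cv2.imwrite("pics/c2.png",np.hstack(o))
E
```

```text
1.45 [0.47842777 0.18502903 0.04311206] [-0.4770983   0.11206026  0.18553463]
scene [338.8982504  171.03999524]
side [319.07906246 234.58900924]
{'green': [(1206, (np.float64(320.1), np.float64(237.0)), (np.int64(287), np.int64(226), np.int64(65), np.int64(33)))], 'red1': [(3926, (np.float64(317.4), np.float64(153.2)), (np.int64(281), np.int64(125), np.int64(73), np.int64(58)))], 'blue': [(5540, (np.float64(315.6), np.float64(39.7)), (np.int64(275), np.int64(5), np.int64(81), np.int64(71)))], 'yellow': [(1430, (np.float64(21.5), np.float64(340.0)), (np.int64(0), np.int64(321), np.int64(46), np.int64(39)))]}
```

View pics/c2.png

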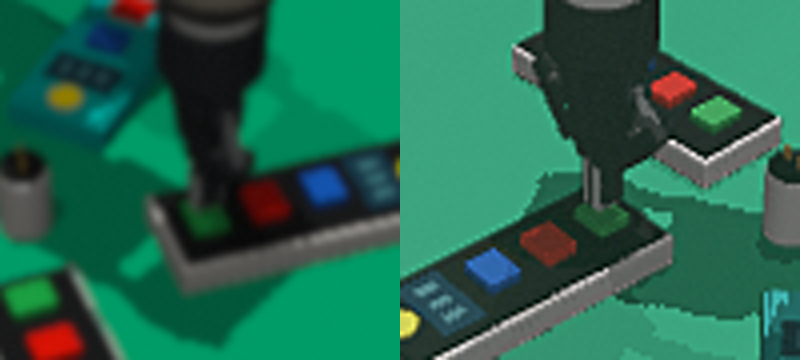

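View pics/w2.png

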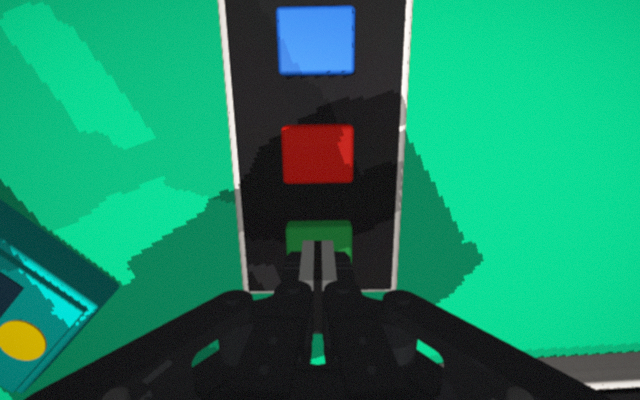

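The fingertips are over the green key in all three views. In the wrist picture they are at (318,245), inside the key's columns 287–352. I'll press in small steps and read the force.

Call:
jog_arm --pt "-1 0 0 4 0" --pt "-1 0 0 7 0" --pt "-1 0 0 9 0" --pt "-1 0 0 9 0"

```text
clock: 1.93
tcp_pos: [0.4786, 0.1861, 0.0346]
tool_rot: [[0.943, -0.333, 0.001], [-0.333, -0.943, 0.0], [0.001, -0.001, -1.0]]
wrist_force: [0.7, -0.8, 3.3]
gripper_width: 0.0
```

Call:
jog_arm --pt "-1 0 0 1 0" --pt "-1 0 0 2 0" --pt "-1 0 0 2 0" --pt "-1 0 0 2 0"

```text
clock: 2.27
tcp_pos: [0.4785, 0.1861, 0.0327]
tool_rot: [[0.943, -0.333, 0.001], [-0.333, -0.943, 0.0], [0.001, -0.001, -1.0]]
wrist_force: [0.5, -1.0, 5.7]
gripper_width: -0.0
```

5.7 N means about 4.9 mm of travel: pressed, but short of the stop. Holding for more than 1.4 s.

Call:
jog_arm --pt "-1 0 0 0 0" --pt "-1 0 0 0 0" --pt "-1 0 0 0 0" --pt "-1 0 0 0 0" --pt "-1 0 0 0 0" --pt "-1 0 0 0 0" --pt "-1 0 0 0 0" --pt "-1 0 0 0 0" --pt "-1 0 0 0 0" --pt "-1 0 0 0 0"

```text
clock: 3.1
tcp_pos: [0.4785, 0.1861, 0.0327]
tool_rot: [[0.943, -0.333, 0.001], [-0.333, -0.943, 0.0], [0.001, -0.001, -1.0]]
wrist_force: [1.9, -0.1, 5.9]
gripper_width: 0.0
```

Call:
jog_arm --pt "-1 0 0 0 0" --pt "-1 0 0 0 0" --pt "-1 0 0 0 0" --pt "-1 0 0 0 0" --pt "-1 0 0 0 0" --pt "-1 0 0 0 0" --pt "-1 0 0 0 0"

```text
clock: 3.68
tcp_pos: [0.4786, 0.1861, 0.0327]
tool_rot: [[0.943, -0.333, 0.001], [-0.333, -0.943, 0.0], [0.001, -0.001, -1.0]]
wrist_force: [1.2, -0.9, 4.7]
gripper_width: 0.0
```

Call:
jog_arm --pt "-1 0 0 -2 0" --pt "-1 0 0 -4 0" --pt "-1 0 0 -7 0" --pt "-1 0 0 -15 0" --pt "-1 0 0 -28 0" --pt "-1 0 0 -28 0" --pt "-1 0 0 -28 0"

```text
clock: 4.27
tcp_pos: [0.4782, 0.1862, 0.0608]
tool_rot: [[0.943, -0.333, 0.001], [-0.333, -0.943, 0.0], [0.001, -0.001, -1.0]]
wrist_force: [-0.3, 0.0, -0.4]
gripper_width: -0.003
```

```bash
python3 - <<'E'
from h import *
s=manip.get_state(); c=viewer.get_calibration("wrist"); im=viewer.camera("wrist"); cv2.imwrite("pics/w3.png",im)
print(s["clock"],s["tcp_pos"],s["wrist_force"])
for k,l in blobs(im,(200,0,420,300),150).items():
    for e in l: print(k,e[0],np.array(e[1]),np.array(e[2]),onz(c,*e[1],.037).round(4))
d=s["tool_rot"].T@(np.array([.4947,.2298,.043])-s["tcp_pos"]); print("to stop +6mm, tool mm",d*1e3)
E
```

```text
4.2667 [0.47819116 0.18619399 0.06082648] [-0.32043593  0.03977719 -0.36011887]
green 1704 [323.5 230.9] [293 215  59  41] [0.4822 0.1893 0.037 ]
red1 3180 [320.7 147.8] [288 122  66  53] [0.4952 0.2307 0.037 ]
blue 4480 [319.4  44.8] [283  13  73  65] [0.5098 0.2743 0.037 ]
to stop +6mm, tool mm [  1.00949043 -46.60455827  17.85513047]
```

View pics/w3.png

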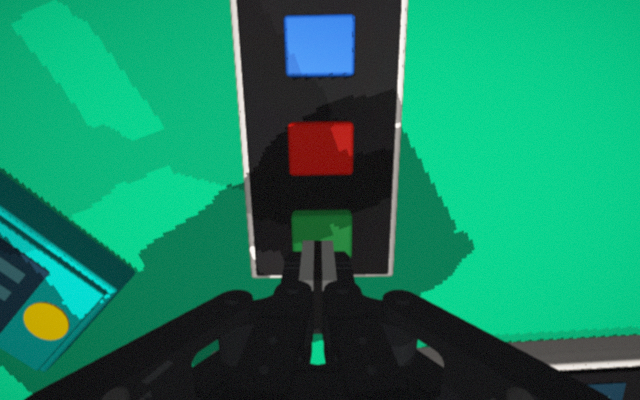

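The panel hasn't moved: the red key measures (0.495, 0.230) again, and the green key is back up. Now to the red key, at picture position (321,148).

Call:
jog_arm --pt "-1 1 -25 0 0" --pt "-1 1 -47 0 0" --pt "-1 1 -47 10 0" --pt "-1 1 -47 18 0" --pt "-1 1 -47 18 0" --pt "-1 1 -47 18 0"

```text
clock: 4.82
tcp_pos: [0.4934, 0.2291, 0.0411]
tool_rot: [[0.943, -0.334, -0.003], [-0.334, -0.943, -0.001], [-0.003, 0.002, -1.0]]
wrist_force: [-0.2, -0.3, 0.0]
gripper_width: -0.001
```

```bash
python3 - <<'E'
from h import *
s=manip.get_state(); im=viewer.camera("wrist"); w=im[0:340,150:490]; z=cv2.resize(viewer.camera("side")[200:285,245:345],(400,340),interpolation=2)
print(s["clock"],s["tcp_pos"],s["wrist_force"]); cv2.imwrite("pics/c4.png",np.hstack([w,z]))
E
```

```text
4.8167 [0.49340902 0.22913615 0.04108465] [-0.22304881 -0.27888422  0.02082188]
```

View pics/c4.png

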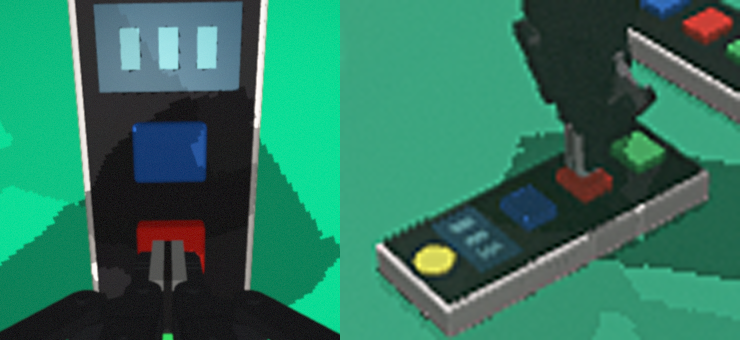

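The fingertips are over the red key, clear of the blue one, and the green key is up. Pressing red.

Call:
jog_arm --pt "-1 0 0 4 0" --pt "-1 0 0 7 0" --pt "-1 0 0 9 0" --pt "-1 0 0 10 0" --pt "-1 0 0 10 0" --pt "-1 0 0 10 0"

```text
clock: 5.42
tcp_pos: [0.495, 0.2298, 0.0327]
tool_rot: [[0.943, -0.333, 0.001], [-0.333, -0.943, -0.0], [0.001, -0.0, -1.0]]
wrist_force: [-0.0, -2.6, 4.8]
gripper_width: -0.001
```

Pressed: 4.8 N, about 4.2 mm. I'll hold briefly, then raise about 190 mm.

Call:
jog_arm --pt "-1 0 0 0 0" --pt "-1 0 0 0 0" --pt "-1 0 0 0 0" --pt "-1 0 0 -2 0" --pt "-1 0 0 -4 0" --pt "-1 0 0 -7 0" --pt "-1 0 0 -20 0" --pt "-1 0 0 -50 0" --pt "-1 0 0 -80 0" --pt "-1 0 0 -110 0"

```text
clock: 6.25
tcp_pos: [0.4937, 0.2303, 0.143]
tool_rot: [[0.943, -0.333, -0.002], [-0.333, -0.943, -0.0], [-0.002, 0.001, -1.0]]
wrist_force: [0.9, 0.5, 0.2]
gripper_width: -0.0
```

Call:
jog_arm --pt "-1 0 0 -40 0" --pt "-1 0 0 -75 0" --pt "-1 0 0 -80 0" --pt "-1 0 0 -80 0" --pt "-1 0 0 -80 0" --pt "-1 0 0 -80 0"

```text
clock: 6.75
tcp_pos: [0.4935, 0.2299, 0.2204]
tool_rot: [[0.943, -0.333, -0.004], [-0.333, -0.943, -0.001], [-0.003, 0.002, -1.0]]
wrist_force: [-0.3, -0.3, 0.1]
gripper_width: 0.001
```

```bash
python3 - <<'E'
from h import *
s=manip.get_state(); print(s["clock"],s["tcp_pos"],s["wrist_force"])
z=viewer.camera("side"); c=viewer.get_calibration("side"); cv2.imwrite("pics/c5.png",np.hstack([cv2.resize(z[150:300,235:415],(480,400),interpolation=2)]))
for k,l in blobs(z,(250,225,345,285)).items():
    for e in l: print(k,e[0],np.array(e[1]),onz(c,*e[1],0.028 if k=="yellow" else .036).round(4))
E
```

```text
6.75 [0.49354499 0.22989501 0.22035607] [-0.29218827 -0.2776933   0.10253066]
red1 66 [305.8 243.5] [0.4931 0.2298 0.036 ]
blue 79 [292.3 251.2] [0.5057 0.2759 0.036 ]
yellow 25 [268.6 264.4] [0.5332 0.344  0.028 ]
```

View pics/c5.png

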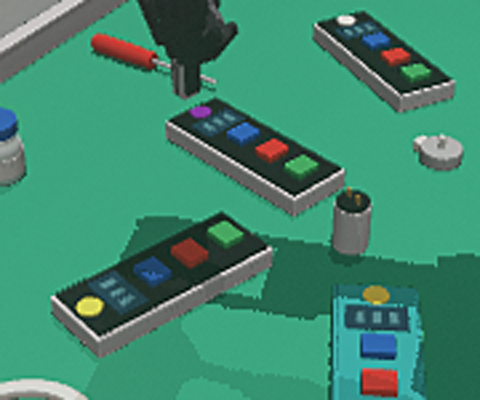

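The panel is where it was: the tag is at pixel (268.6,264.4), against (268.6,264.5) at the start. All its keys are up, the hand is about 190 mm above the panel, and everything else is in place.

```bash
python3 -c "
from plant import manip; print(manip.sign_off())"
```

```text
the job is handed in; nothing more can be done
None
```

The job is done and handed in at about 6.8 s. On the yellow-tagged panel I pressed the green start key about 4–5 mm with shut fingertips (4.7–5.9 N) and held it about 1.4 s before letting it up. I then pressed the red stop key about 4 mm (4.8 N), let it up and raised the hand about 190 mm above the panel.

**Last checks:** In the final side view the panel's yellow tag is within 0.1 px of where it started, and the keys look up. The parts visible there look undisturbed, though I did not measure them. The wrist force was back to about zero.

**Failed or disagreed:**
- The final colour mask did not pick up the green key, probably because of shadow; I could see it up in the crop.
- The camera views differed by up to about 7 mm on key positions, so I aimed mainly by the wrist view and confirmed over each key before pressing.

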